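# Open the ratchet cup stop on the bar cart

### The arm

A 6-joint arm with a two-finger parallel gripper is mounted at the origin on the work surface. World frame = base frame: x ahead of the robot, y to its left, z up, the work surface at z = 0. Lengths are in m, angles in degrees, forces in N, time in s.
With the tool pointing down it reaches from about 0.325 to 1 m from the base axis. Payload 5.1 kg.
Tool frame: the origin (TCP) lies between the finger pads; the fingertips stand 19 mm ahead of it and the grasp point (between the pads) is the TCP; z points along the fingers, y is the line along which they close (so a half turn about z gives the same grasp; the last joint's range is limited). The gripper opens to 85 mm and grips with 20 to 120 N. Pads are 22 mm wide; open, the fingers measure 114 mm over their backs; the gripper's body (76 mm by 85 mm) begins 54 mm behind the grasp point. The pads swing forward as they close: fully open they stand 13 mm farther back than shut.
Start: joints at [-75.837, 7.093, 94.555, -0, 78.352, -4.733], TCP at [0.21, -0.615, 0.25] pointing down, gripper open.
Joint ranges: [-149.61, 149.61], [-58.7, 133.49], [1.44, 155.28], [-77.14, 257.14], [18.33, 153.61], [-166.67, 166.67]. Speed limits (degrees/s): [147.25, 147.25, 180, 180, 180, 180].

### API

Orientations are given as [roll, pitch, yaw] about the fixed x, y, z axes, in that order (R = Rz(yaw) Ry(pitch) Rx(roll)).
In Python, from bench import robot, snapshot, recognise gives the robot as it stands.
- The arm moves only by the tool move_arm, never from a script. Its argument "deltas" is a list of rows, each an object with "xyz": the shift along the tool's x, y, z in mm, a list of three; "turn": the turn about the tool's z in degrees. A call has exactly 5 rows; each row shifts and turns the commanded pose from where the row before left it, along the tool's axes as they then stand; what a row does not reach is not made up. A row lasts 1/10 s, in which the tool goes at most 50 mm and 8.59 degrees, less where a joint would pass 70% of its speed; a pose out of reach is approached as far as the arm can. A call is refused whole if a number of a shift passes 50 or a number of a turn 8.59, either way. A call with a gripper value outside its range is refused whole. "gripper" is the opening, from 0 (shut) to 1 (fully open), set as the call begins (left out, the last holds). The fingers move at their own pace and stop on an object; "squeeze" is the grip in N (left out, the last holds). Time passes only in rows, so rows that do not move let the fingers close, or fill a call up. It gives the time, the measured TCP pose, the force, the opening and the grip force at its end, in the units of the state.
- robot.state(): the state, without advancing time (a new reading comes with each control period).
- snapshot(name): name is "side" or "top" or "wrist"; returns a dict with "frame" (480x640x3 uint8, red, green, blue), "K" (3x3 intrinsics, pixels), "R" (3x3) and "t" (3): a world point X has camera coordinates R X + t; the wrist camera has in their place "hand_eye" (4x4, takes a point from camera to tool coordinates, whose origin is the TCP and whose axes are the flange's). Camera axes: x right, y down, z forward; pixel columns grow to the right and rows downward; lengths in m; the calibration is good to about 2 mm. A picture is of the moment at which its call begins: read the wrist's pose just before it. There is no depth.
- robot.job_done(): hands the job in; it is judged then, once.
Trained networks look in a picture, given as the dict that the camera call returned (one of the last four; its "shot" number tells which), for a name from the list of things; names that differ only in an ending like _2 or _b are one class to them, and where a whole thing is asked for, a point or a joint stands for the part that bears it (a point fixed in the world has none). Each returns a list of dicts, best first, with "confidence" (0 to 1); they miss things now and then, are a little off and sometimes report something else, mostly with a low value. They report only what shows in the picture. A call takes as long as a camera call. They do not tell look-alikes from the thing itself.
- recognise(query, picture): "extent" ([left, top, width, height] in pixels, round what is visible of it).
The state is a dict: "clock": time; "qpos": joint angles; "qvel": joint speeds; "joint_torque": joint torques, N m; "tool_pos": TCP position; "tool_rot": TCP orientation; "contact_force": force on the tool from outside, world axes, zero at the start; "wrist_torque": the same for the moment, N m; "width": finger opening in m; "finger_force": force on a finger pad.
Only numpy, scipy, OpenCV 4.12 (cv2) and the standard library are available. Lean on these libraries where they do the work, as an engineer would, in place of code of your own. Each camera call takes 0.05 s, during which the arm holds its last target. There are 200 camera calls.

### The job

The bar cart is parked, so open the ratchet stop that held the three copper cups still: press down the black thumb paddle on the sliding jaw and, keeping it down, push the jaw away from the cups until it is fully back against the end block of its bar. Then let the paddle spring up again and take the hand away. Only press and push with the fingertips: pick nothing up, leave the cups standing where they are, and leave everything else on the shelf alone.

Things in the scene. Friction and masses are not known exactly. Their poses are not given: they have to be found in the camera images.
- stop_rail: Ratchet cup stop fixed to the shelf: toothed steel bar 26 mm wide, tooth tips 39 mm high, along this frame's y from -135 mm (brass end block, 56 mm high) to +334 mm (brass fixed cheek, 58 mm high, out to x +96 mm). Origin on the shelf under the bar; z up. The cups stand beside the bar (x +56 mm) between cheek and sliding jaw. The jaw opens towards -y.
- jaw (a joint): Sliding jaw along the bar, m: 0 nearest the cups, 0.120 fully back on the end block (towards -y of stop_rail). Brass carriage 105 long, 38 wide, 84 mm high at its rear half (housing); jaw plate at its cup end 58 mm high. 0.4 kg, friction about 1.5 N. A sprung pawl in 8 mm teeth stops it moving back unless the paddle is held down; a last notch takes the pawl when fully back.
- release (a joint): Thumb paddle angle, rad: 0 up (pawl in a notch), 0.28 fully down on its stop; the pawl clears the teeth above about 0.17. Before the job it may rest up to 0.17 if the pawl sits on a tooth's slope. Sprung: takes about 2 to 4 N at mid-paddle and rises when let go.
- paddle_top (a point): Centre of the top of the black ribbed thumb paddle, on the bar's centre line just in front of the housing: 26 mm wide, 38 mm long along the bar, top about 68 mm above the shelf when up, going down about 9 mm at this point when fully pressed. Hinged at its housing end, 31 mm from here towards -y of stop_rail. Nothing on the carriage is higher than it except the housing.
- housing_face (a point): Upper middle of the housing's flat front face, 74 mm above the shelf; the face looks towards the cups (+y of stop_rail), is 38 mm wide, tops out 84 mm above the shelf and stands 23 mm from the paddle's centre. A fingertip holding the paddle down pushes the jaw back by bearing on this face.
- cup1: Copper cup next to the jaw, 67 mm across at the rim, 83 mm high, loose; origin at the centre of its underside.
- cup2: Middle copper cup, same as cup1.
- cup3: Copper cup next to the fixed cheek, same as cup1.
- pitcher: Glass pitcher, 124 mm across, 200 mm high, with a handle on its +x side; origin at the centre of its underside. Leave alone.
- tray: Round wooden tray 262 mm across, 26 mm high at the rim; origin under its centre. Leave alone.
- shaker: Steel cocktail shaker standing on the tray, 86 mm across, 212 mm high; origin at the centre of its underside. Leave alone.
- bitters: Small amber bitters bottle, 44 mm across, 120 mm high; origin at the centre of its underside. Leave alone.
Mind the look-alikes: they are no part of the job. Leave any purple look-alike of the cup3 alone. What is shaped like the cup1 but green is not meant.

How it is judged (in metres and radians):
On the way, in this order (a step that is already met when the one before it is completed fails the run):
1. the paddle is pressed down, clear of the teeth, before the jaw has moved back (value of joint release above 0.19 rad and value of joint jaw below 0.04 m), for 0.05 s.
2. the jaw is fully back against the end block (value of joint jaw above 0.115 m), for 0.1 s.
At the end, for the whole second after the job is handed in: The jaw is within 5 mm of fully back (joint jaw above 0.115), the paddle is up again (joint release below 0.06), and the three cups stand upright within 20 mm of where they were (value of joint jaw above 0.115 m and value of joint release below 0.06 rad and angle between each of cup1, cup2, cup3's own z axis and vertical below 0.1 rad and distance of each of cup1, cup2, cup3 from where it was at the start of the episode below 0.02 m); the robot touches nothing.
It fails at once if a cup is lifted, tipped or shoved (more than 20 mm) (height (world z) of any of cup1, cup2, cup3 above 0.012 m or angle between any of cup1, cup2, cup3's own z axis and vertical above 0.3 rad or distance of any of cup1, cup2, cup3 from where it was at the start of the episode above 0.02 m).
It fails at once if the pitcher, tray, shaker or bitters bottle is lifted or displaced by more than 20 mm, or tipped (distance of any of pitcher, tray, shaker, bitters from where it was at the start of the episode above 0.02 m or angle between any of pitcher, shaker, bitters's own z axis and vertical above 0.3 rad).
It also fails if it takes over 32 s, if anything falls off the work surface, if the arm or the gripper's body presses on something with over 40 N, if the wrist force passes 120 N, or if a joint passes its speed limit or range.

## Working session

There is one attempt and no reset: what is moved stays moved. The work goes in short steps, Python scripts to look and compute and a tool call to move; the robot and the scene stay as the last step left them, time stands still between calls to the robot, and variables do not carry over. Pictures are saved under pics/ and viewed, at most 10 in all, crops included, and the job is handed in when it is done.

Besides the shell and the picture viewer there is one more tool, called after "Call:" as a command line: name --argument value ..., lists and objects as JSON in quotes. move_arm: Moves the arm, as the interface text tells. Its arguments: {"type":"object","properties":{"deltas":{"type":"array","items":{"type":"object","properties":{"xyz":{"type":"array","items":{"type":"number"}},"turn":{"type":"number"}}}},"gripper":{"type":"number"},"squeeze":{"type":"number"}},"required":["deltas"]}

```bash
mkdir -p pics
python3 - <<'E'
from bench import robot, snapshot, recognise
import cv2,json,pickle
print(robot.state())
for n in ("top","side"):
    s=snapshot(n); cv2.imwrite(f"pics/{n}0.png",s["frame"][:,:,::-1]); pickle.dump(s,open(f"{n}0.pkl","wb"))
    print(n,s["K"],s["R"],s["t"])
    for q in ("stop_rail","jaw","paddle_top","housing_face","cup1","pitcher","tray"):
        print(q,[(r["extent"],round(r["confidence"],2)) for r in recognise(q,s)][:5])
E
```

```text
{'clock': 0.0, 'qpos': array([-7.58360110e+01,  7.13291081e+00,  9.46340319e+01,  7.35156074e-04,
        7.83521234e+01, -4.73285519e+00]), 'qvel': array([-0.06145441, -0.03805795,  0.02991749,  0.13016654, -0.05618102,
       -0.05130085]), 'joint_torque': array([-1.57361173e-04, -4.23618650e+01, -3.65447259e+01, -9.34917807e-05,
        6.90997767e-03,  1.88452304e-06]), 'tool_pos': array([ 0.21034498, -0.61441903,  0.24906011]), 'tool_rot': array([-1.79881399e+02, -1.05413863e-02,  1.88966841e+01]), 'contact_force': array([ 0.49251   , -0.16437546,  0.2627892 ]), 'wrist_torque': array([-0.01021738,  0.00460682, -0.01063696]), 'finger_force': 0.0, 'width': 0.08525365866423774}
top [[573.04811008   0.         317.13380595]
 [  0.         573.04811008 244.01015307]
 [  0.           0.           1.        ]] [[ 0.01374348 -0.99979817  0.01465368]
 [-0.98773109 -0.01585462 -0.15535739]
 [ 0.15555836 -0.01233875 -0.98774964]] [-0.03291876  0.58883184  1.08682514]
stop_rail [([142.1, 200.9, 238.4, 120.8], 0.68), ([265.0, 272.7, 23.2, 17.2], 0.64)]
jaw [([257.5, 235.5, 58.7, 69.5], 0.83)
[... 570 characters left out ...]
9]
 [  0.           0.           1.        ]] [[ 0.98350352 -0.1804824   0.01212144]
 [-0.08682237 -0.52978401 -0.84367694]
 [ 0.15869058  0.82870683 -0.53671435]] [-0.57104127  0.10060329  0.92631216]
stop_rail [([254.2, 170.0, 86.9, 138.9], 0.78)]
jaw [([270.8, 216.4, 59.8, 50.1], 0.93), ([256.3, 170.3, 87.0, 140.9], 0.16)]
paddle_top [([279.0, 216.6, 16.1, 6.7], 0.53)]
housing_face [([272.0, 215.9, 59.1, 50.2], 0.92)]
cup1 [([194.5, 183.9, 32.5, 49.0], 0.95), ([270.0, 215.2, 63.7, 53.4], 0.71), ([301.0, 191.1, 35.6, 31.1], 0.66), ([301.5, 172.3, 35.3, 18.2], 0.56)]
pitcher [([354.9, 161.4, 84.8, 119.1], 0.7)]
tray [([167.1, 353.8, 211.2, 126.2], 0.95), ([352.5, 161.1, 88.7, 119.9], 0.29)]
```

View pics/top0.png

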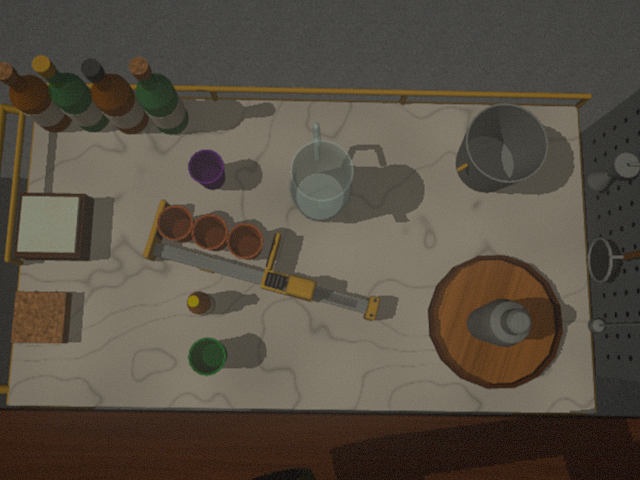

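View pics/side0.png

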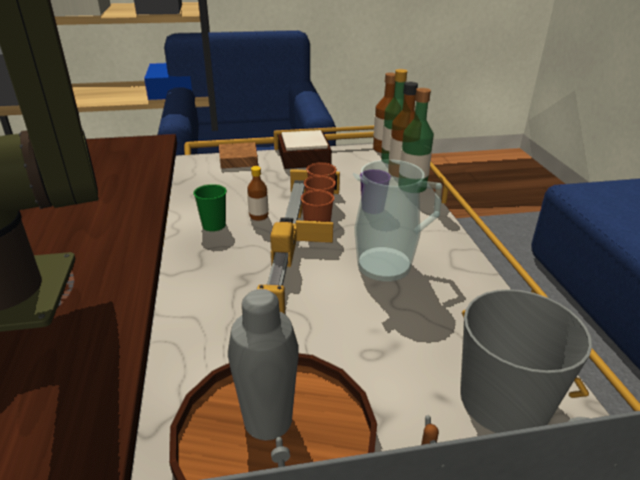

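The top view shows the black paddle at about (275,281), the housing at (301,288), the end block at (372,307) and the cheek at (155,230). The copper cups are at (176,222), (210,231) and (245,240). The side view shows the housing at (283,240).

Things that could be mistaken for what I want:
- **Paddle:** the black paddle (275,281) against the toothed bar (215,265) and the end block (372,307).
- **Cups:** the purple (207,168) and green (208,356) ones are look-alikes.

I choose the black ribbed pad at (275,281) and will check it in a close crop.

Run:
```python
import cv2,pickle,numpy as np
T=pickle.load(open("top0.pkl","rb"))["frame"];S=pickle.load(open("side0.pkl","rb"))["frame"]
a=cv2.resize(T[230:320,250:390],None,fx=5.6,fy=5.6*.6/.6,interpolation=cv2.INTER_CUBIC)[:,:784]
b=cv2.resize(S[165:310,245:345],None,fx=5,fy=5,interpolation=cv2.INTER_CUBIC)
cv2.imwrite("pics/ct.png",a[:,:,::-1]);cv2.imwrite("pics/cs.png",b[:600,:,::-1]);print(a.shape,b.shape)
```

```text
(504, 784, 3) (725, 500, 3)
```

View pics/ct.png

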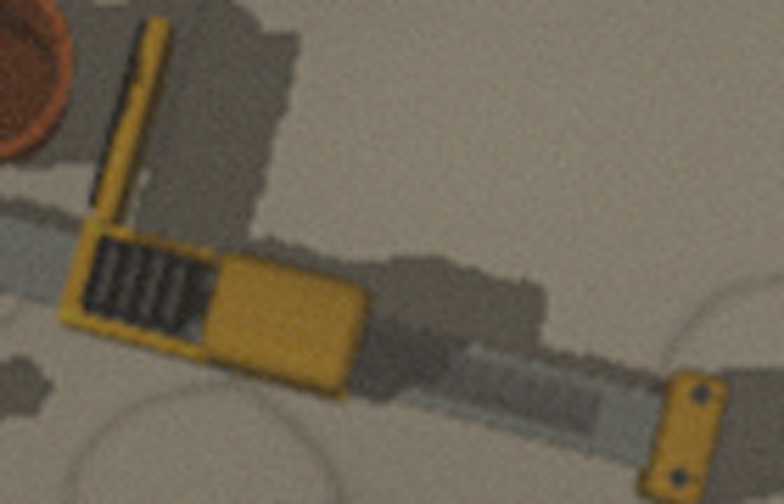

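View pics/cs.png

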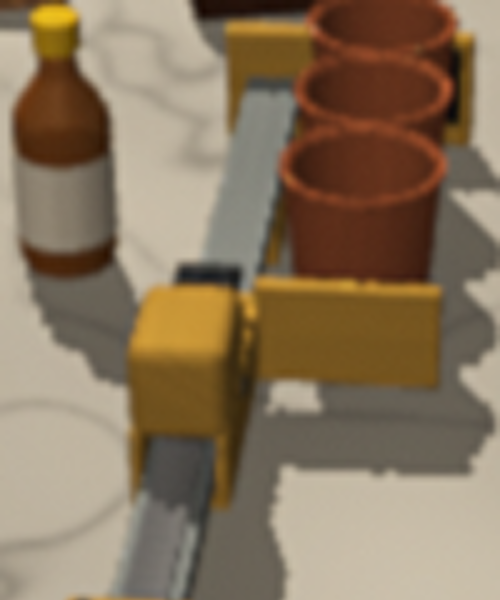

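The crops confirm the choice. The black ribbed paddle is centred at top pixel (276,281), directly in front of the brass housing, whose front top edge has its middle at (288,284).

```bash
cat > h.py <<'E'
import numpy as np,pickle,cv2
T=pickle.load(open("top0.pkl","rb"));S=pickle.load(open("side0.pkl","rb"))
def ray(s,p):
    d=s["R"].T@np.linalg.inv(s["K"])@[p[0],p[1],1]; return -s["R"].T@s["t"],d
def at(s,p,z):
    c,d=ray(s,p); return c+d*(z-c[2])/d[2]
def tri(p,q):
    P=[s["K"]@np.c_[s["R"],s["t"]] for s in(T,S)]
    X=cv2.triangulatePoints(P[0],P[1],np.array(p,float),np.array(q,float));return (X[:3]/X[3]).ravel()
tc=lambda u,v:((u+.5)/5.6-.5+250,(v+.5)/5.6-.5+230)
sc=lambda u,v:((u+.5)/5-.5+245,(v+.5)/5-.5+165)
E
python3 - <<'E'
from h import *
np.set_printoptions(precision=4,suppress=True)
print("tri housing front top",tri(tc(213,303),sc(190,290)),at(T,tc(213,303),.084))
print("tri paddle far edge",tri(tc(93,276),sc(210,267)))
pc=at(T,tc(150,286),.066);hr=at(T,tc(357,343),.084);hf=at(T,tc(213,303),.084);eb=at(T,tc(685,435),.056)
print("paddle",pc,"hf",hf,"hr",hr,"endblock",eb)
bar=at(T,(170,253),.039);print("bar far",bar)
for n,a,b in(("hr-hf",hf,hr),("pc-eb",pc,eb),("bar-eb",bar,eb)):
    d=b-a;print(n,np.hypot(*d[:2]),np.degrees(np.arctan2(d[1],d[0])))
print("jawplate ends",at(T,tc(157,20),.058),at(T,tc(108,215),.058))
for p in((245,240),(210,231),(176,222)):print("cup",at(T,p,.083))
print("bitters",at(T,(194,302),.12),"pitcher",at(T,(323,170),.2), "housing tri side paddle")
E
```

```text
tri housing front top [0.5072 0.0312 0.0797] [0.5066 0.031  0.084 ]
tri paddle far edge [0.5183 0.0731 0.0644]
paddle [0.5136 0.0534 0.066 ] hf [0.5066 0.031  0.084 ] hr [ 0.4938 -0.0177  0.084 ] endblock [ 0.4659 -0.1314  0.056 ]
bar far [0.5677 0.2665 0.039 ]
hr-hf 0.05040101071853756 -104.6658492397628
pc-eb 0.1908900270293229 -104.48252647629067
bar-eb 0.41073199950555817 -104.3572803581275
jawplate ends [0.6077 0.0537 0.058 ] [0.5388 0.069  0.058 ]
cup [0.589  0.1143 0.083 ]
cup [0.6054 0.1817 0.083 ]
cup [0.6218 0.2474 0.083 ]
bitters [0.4677 0.1985 0.12  ] pitcher [ 0.6957 -0.0306  0.2   ] housing tri side paddle
```

Call:
move_arm --deltas '[{"xyz": [0, 0, -30], "turn": 6.7}, {"xyz": [0, 0, -30], "turn": 6.7}, {"xyz": [0, 0, -30], "turn": 6.7}, {"xyz": [0, 0, -30], "turn": 6.7}, {"xyz": [0, 0, -30], "turn": 6.6}]' --gripper 0

```text
clock: 1.3
tool_pos: [0.2104, -0.6148, 0.4016]
tool_rot: [180.0, -0.0, -14.8]
contact_force: [0.2, -0.4, -0.4]
width: 0.0122
finger_force: 0.0
```

Call:
move_arm --deltas '[{"xyz": [6, -35, 0], "turn": 0}, {"xyz": [6, -35, 0], "turn": 0}, {"xyz": [6, -35, 0], "turn": 0}, {"xyz": [6, -35, 0], "turn": 0}, {"xyz": [6, -35, 0], "turn": 0}]'

```text
clock: 1.8
tool_pos: [0.2837, -0.4517, 0.4004]
tool_rot: [180.0, -0.0, -14.5]
contact_force: [0.8, 0.1, 0.3]
width: -0.0
finger_force: 0.0
```

Call:
move_arm --deltas '[{"xyz": [6, -35, 0], "turn": 0}, {"xyz": [6, -35, 0], "turn": 0}, {"xyz": [6, -35, 0], "turn": 0}, {"xyz": [6, -35, 0], "turn": 0}, {"xyz": [6, -35, 0], "turn": 0}]'

```text
clock: 2.3
tool_pos: [0.3565, -0.2898, 0.4005]
tool_rot: [180.0, -0.0, -14.5]
contact_force: [0.5, 0.4, -0.2]
width: 0.0002
finger_force: 0.0
```

Call:
move_arm --deltas '[{"xyz": [6, -35, 0], "turn": 0}, {"xyz": [6, -35, 0], "turn": 0}, {"xyz": [6, -35, 0], "turn": 0}, {"xyz": [6, -35, 0], "turn": 0}, {"xyz": [6, -35, 0], "turn": 0}]'

```text
clock: 2.8
tool_pos: [0.4294, -0.1278, 0.4006]
tool_rot: [180.0, -0.1, -14.5]
contact_force: [0.9, -0.9, -0.5]
width: 0.0003
finger_force: 0.0
```

Call:
move_arm --deltas '[{"xyz": [7, -39, 20], "turn": 0}, {"xyz": [7, -39, 20], "turn": 0}, {"xyz": [7, -39, 20], "turn": 0}, {"xyz": [7, -39, 20], "turn": 0}, {"xyz": [7, -38, 20], "turn": 0}]'

```text
clock: 3.3
tool_pos: [0.5119, 0.0516, 0.2999]
tool_rot: [-180.0, -0.1, -14.5]
contact_force: [-0.9, 0.6, 0.5]
width: -0.0
finger_force: 0.0
```

Run:
```python
from bench import robot, snapshot, recognise
from h import *
import cv2
from scipy.spatial.transform import Rotation as Ro
st=robot.state(); s=snapshot("wrist"); cv2.imwrite("pics/w1.png",s["frame"][:,:,::-1])
print(st["tool_pos"],st["tool_rot"]); print(s["K"],s["hand_eye"])
pickle.dump((st,s),open("w1.pkl","wb"))
for q in("paddle_top","housing_face","jaw"):print(q,[(r["extent"],round(r["confidence"],2)) for r in recognise(q,s)][:3])
# reproject top-view estimates
H=np.array(s["hand_eye"]);R=Ro.from_euler("xyz",st["tool_rot"],degrees=True).as_matrix()
for n,X in(("paddle",[.5125,.0535,.067]),("hf",[.5066,.031,.084]),("hr",[.4938,-.0177,.084])):
    p=np.linalg.inv(H)@np.r_[R.T@(np.array(X)-st["tool_pos"]),1];u=s["K"]@p[:3];print(n,u[:2]/u[2])
```

```text
[0.51194968 0.05156075 0.29986387] [-1.79990554e+02 -5.73868817e-02 -1.44775617e+01]
[[352.13928771   0.         315.42899668]
 [  0.         352.13928771 237.7070179 ]
 [  0.           0.           1.        ]] [[-2.07950917e-04 -9.66164618e-01 -2.57926128e-01  6.51093580e-02]
 [ 9.99999970e-01 -1.66565944e-04 -1.82303318e-04  2.44218448e-04]
 [ 1.33173307e-04 -2.57926158e-01  9.66164623e-01 -1.24371566e-01]
 [ 0.00000000e+00  0.00000000e+00  0.00000000e+00  1.00000000e+00]]
paddle_top [([289.8, 190.0, 40.7, 31.5], 0.83)]
housing_face [([281.0, 115.4, 106.6, 113.4], 0.84)]
jaw [([281.4, 114.0, 108.7, 117.6], 0.88)]
paddle [313.32784432 209.44291316]
hf [336.92523143 212.63500589]
hr [388.22705406 212.84662026]
```

View pics/w1.png

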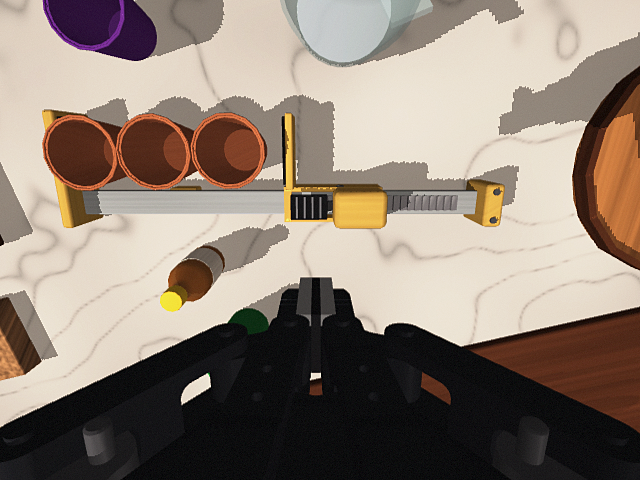

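The wrist view shows the paddle at about (309,206) and the housing front edge at about column 334. That is a few pixels off my prediction, so I'll check the offset with an overlay crop.

Run:
```python
from h import *
from scipy.spatial.transform import Rotation as Ro
st,s=pickle.load(open("w1.pkl","rb"))
H=np.array(s["hand_eye"]);R=Ro.from_euler("xyz",st["tool_rot"],degrees=True).as_matrix()
def pw(X):
    p=np.linalg.inv(H)@np.r_[R.T@(X-st["tool_pos"]),1];u=s["K"]@p[:3];return u[:2]/u[2]
def pt(X):
    u=T["K"]@(T["R"]@X+T["t"]);return u[:2]/u[2]
e=np.array([.2496,.9683,0]);n=np.array([.9683,-.2496,0])
def draw(img,f,off,x0,y0,k):
    a=cv2.resize(np.ascontiguousarray(img[:,:,::-1]),None,fx=k,fy=k,interpolation=cv2.INTER_CUBIC)
    for d,c in((0,(0,0,255)),(.004,(0,255,0))):
        b=np.array([.5066,.031,0])+n*d
        for z,l0,l1,w in((.084,0,-.0515,.019),(.067,.042,.004,.013)):
            q=[b+e*l+n*ww+[0,0,z] for l,ww in((l0,w),(l1,w),(l1,-w),(l0,-w))]
            q=np.array([(f(x)-[x0,y0]+.5)*k for x in q]);cv2.polylines(a,[np.int32(q)],True,c,1)
    return a
A=draw(s["frame"][170:240,270:400],pw,0,270,170,4.5)
B=draw(T["frame"][255:315,250:330],pt,0,250,255,4.5*130/80)
B=cv2.resize(B,(A.shape[1],int(B.shape[0]*A.shape[1]/B.shape[1])))[:285]
cv2.imwrite("pics/ov.png",np.vstack([A,B]));print(A.shape,B.shape)
```

```text
(315, 585, 3) (285, 585, 3)
```

View pics/ov.png

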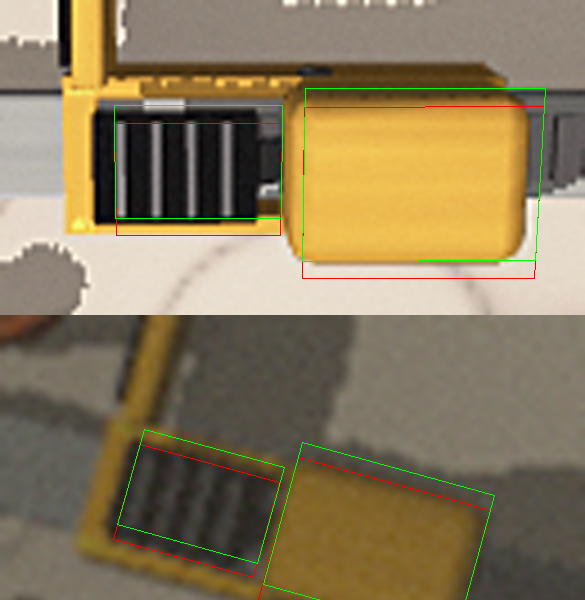

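Call:
move_arm --deltas '[{"xyz": [3, 1, 40], "turn": 0}, {"xyz": [0, 0, 40], "turn": 0}, {"xyz": [0, 0, 40], "turn": 0}, {"xyz": [0, 0, 40], "turn": 0}, {"xyz": [0, 0, 30], "turn": 0}]'

```text
clock: 4.0
tool_pos: [0.5138, 0.0467, 0.1092]
tool_rot: [180.0, -0.0, -14.6]
contact_force: [0.0, 0.9, -1.1]
width: 0.0002
finger_force: 0.0
```

Call:
move_arm --deltas '[{"xyz": [0, 0, 4], "turn": 0}, {"xyz": [0, 0, 4], "turn": 0}, {"xyz": [0, 0, 4], "turn": 0}, {"xyz": [0, 0, 3], "turn": 0}, {"xyz": [0, 0, 3], "turn": 0}]'

```text
clock: 4.5
tool_pos: [0.5153, 0.048, 0.0938]
tool_rot: [-180.0, -0.2, -14.5]
contact_force: [0.3, 0.2, -0.5]
width: 0.0
finger_force: 0.0
```

Call:
move_arm --deltas '[{"xyz": [0, -1, 1], "turn": 0}, {"xyz": [0, 0, 1], "turn": 0}, {"xyz": [0, 0, 1], "turn": 0}, {"xyz": [0, 0, 1], "turn": 0}, {"xyz": [0, 0, 1], "turn": 0}]'

```text
clock: 5.0
tool_pos: [0.5145, 0.0491, 0.0873]
tool_rot: [-180.0, -0.0, -14.5]
contact_force: [0.2, 1.0, -0.4]
width: -0.0002
finger_force: 0.0
```

Run:
```python
from bench import robot, snapshot
import cv2,pickle
st=robot.state(); s=snapshot("wrist"); pickle.dump((st,s),open("w2.pkl","wb"))
cv2.imwrite("pics/w2.png",cv2.resize(s["frame"][150:330,200:440,::-1],None,fx=3,fy=3));print(st["tool_pos"],st["contact_force"])
```

```text
[0.51447956 0.04910652 0.08727183] [ 0.16763266  1.01892673 -0.4133743 ]
```

View pics/w2.png

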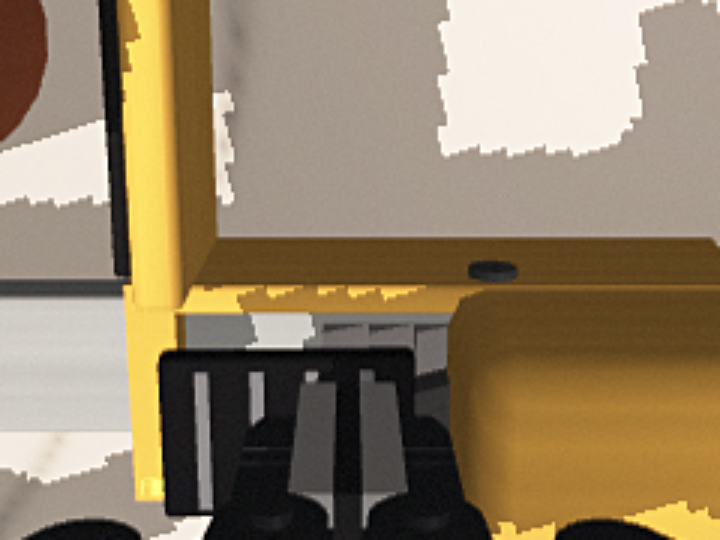

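The wrist crop shows the shut tips over the rear half of the paddle: tips at about (347,400), paddle from 165 to 410, and the housing face at about 450, clear of the tips. Now I'll press.

Call:
move_arm --deltas '[{"xyz": [0, 0, 1], "turn": 0}, {"xyz": [0, 0, 1], "turn": 0}, {"xyz": [0, 0, 1], "turn": 0}, {"xyz": [0, 0, 1], "turn": 0}, {"xyz": [0, 0, 0], "turn": 0}]'

```text
clock: 5.55
tool_pos: [0.5146, 0.0492, 0.0836]
tool_rot: [-180.0, 0.0, -14.5]
contact_force: [-0.8, 0.9, 3.7]
width: 0.0001
finger_force: 1.2
```

Call:
move_arm --deltas '[{"xyz": [0, 0, 1], "turn": 0}, {"xyz": [0, 0, 1], "turn": 0}, {"xyz": [0, 0, 0], "turn": 0}, {"xyz": [0, 0, 0], "turn": 0}, {"xyz": [0, 0, 0], "turn": 0}]'

```text
clock: 6.05
tool_pos: [0.5147, 0.0492, 0.0818]
tool_rot: [-180.0, -0.0, -14.5]
contact_force: [-2.4, 2.0, 5.7]
width: -0.0
finger_force: 2.6
```

Call:
move_arm --deltas '[{"xyz": [0, 0, 1], "turn": 0}, {"xyz": [0, 0, 1], "turn": 0}, {"xyz": [0, 0, 0], "turn": 0}, {"xyz": [0, 0, 0], "turn": 0}, {"xyz": [0, 0, 0], "turn": 0}]'

```text
clock: 6.55
tool_pos: [0.5147, 0.0493, 0.08]
tool_rot: [-180.0, -0.0, -14.5]
contact_force: [-2.5, 2.1, 5.9]
width: -0.0005
finger_force: 3.1
```

Call:
move_arm --deltas '[{"xyz": [0, 0, 1], "turn": 0}, {"xyz": [0, 0, 0], "turn": 0}, {"xyz": [0, 0, 0], "turn": 0}, {"xyz": [0, 0, 0], "turn": 0}, {"xyz": [0, 0, 0], "turn": 0}]'

```text
clock: 7.05
tool_pos: [0.5148, 0.0493, 0.0798]
tool_rot: [-180.0, -0.0, -14.5]
contact_force: [-4.1, 2.1, 10.1]
width: 0.0
finger_force: 5.3
```

Call:
move_arm --deltas '[{"xyz": [0, 2, 0], "turn": 0}, {"xyz": [0, 2, 0], "turn": 0}, {"xyz": [0, 2, 0], "turn": 0}, {"xyz": [0, 2, 0], "turn": 0}, {"xyz": [0, 2, 0], "turn": 0}]'

```text
clock: 7.55
tool_pos: [0.5124, 0.0397, 0.0798]
tool_rot: [-180.0, -0.0, -14.5]
contact_force: [-4.0, 2.9, 10.1]
width: 0.0001
finger_force: 5.3
```

Call:
move_arm --deltas '[{"xyz": [0, 3, 0], "turn": 0}, {"xyz": [0, 3, 0], "turn": 0}, {"xyz": [0, 3, 0], "turn": 0}, {"xyz": [0, 3, 0], "turn": 0}, {"xyz": [0, 3, 0], "turn": 0}]'

```text
clock: 8.05
tool_pos: [0.5086, 0.0251, 0.0798]
tool_rot: [-180.0, -0.0, -14.5]
contact_force: [-5.3, 1.8, 10.6]
width: 0.0003
finger_force: 5.4
```

Call:
move_arm --deltas '[{"xyz": [0, 4, 0], "turn": 0}, {"xyz": [0, 4, 0], "turn": 0}, {"xyz": [0, 4, 0], "turn": 0}, {"xyz": [0, 4, 0], "turn": 0}, {"xyz": [0, 4, 0], "turn": 0}]'

```text
clock: 8.55
tool_pos: [0.5036, 0.0056, 0.0798]
tool_rot: [-180.0, -0.0, -14.5]
contact_force: [-4.4, 2.5, 10.4]
width: -0.0001
finger_force: 5.5
```

Run:
```python
from bench import robot, snapshot
import cv2
s=snapshot("wrist")
cv2.imwrite("pics/w3.png",cv2.resize(s["frame"][150:330,200:440,::-1],None,fx=3,fy=3))
```

```text
(no output)
```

View pics/w3.png

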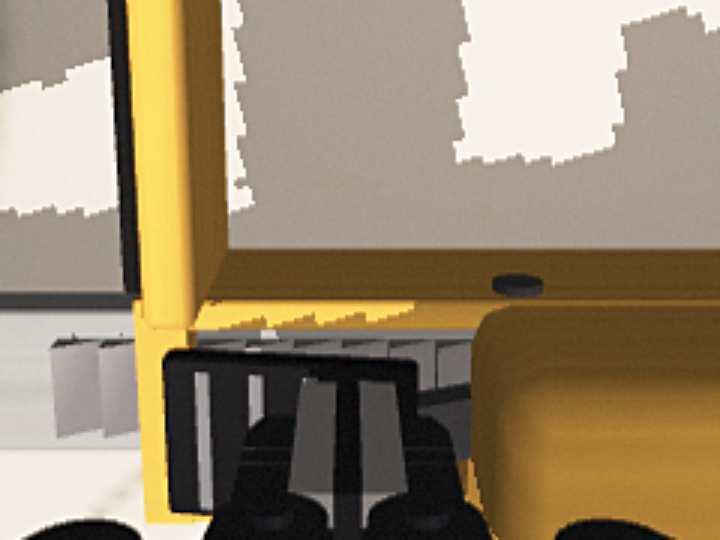

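The jaw is travelling with the tips by friction on the depressed paddle: paddle at 165–415, and the gap to the housing at 470 hasn't changed. I'll keep pushing.

Call:
move_arm --deltas '[{"xyz": [0, 5, 0], "turn": 0}, {"xyz": [0, 5, 0], "turn": 0}, {"xyz": [0, 5, 0], "turn": 0}, {"xyz": [0, 5, 0], "turn": 0}, {"xyz": [0, 5, 0], "turn": 0}]'

```text
clock: 9.1
tool_pos: [0.4973, -0.0187, 0.0798]
tool_rot: [-180.0, -0.0, -14.5]
contact_force: [-5.2, 3.2, 11.3]
width: 0.0002
finger_force: 5.5
```

Call:
move_arm --deltas '[{"xyz": [0, 5, 0], "turn": 0}, {"xyz": [0, 5, 0], "turn": 0}, {"xyz": [0, 5, 0], "turn": 0}, {"xyz": [0, 5, 0], "turn": 0}, {"xyz": [0, 5, 0], "turn": 0}]'

```text
clock: 9.6
tool_pos: [0.491, -0.043, 0.0798]
tool_rot: [-180.0, 0.0, -14.5]
contact_force: [-4.9, 3.3, 12.0]
width: 0.0003
finger_force: 5.6
```

Call:
move_arm --deltas '[{"xyz": [0, 3, 0], "turn": 0}, {"xyz": [0, 3, 0], "turn": 0}, {"xyz": [0, 3, 0], "turn": 0}, {"xyz": [0, 3, 0], "turn": 0}, {"xyz": [0, 3, 0], "turn": 0}]'

```text
clock: 10.1
tool_pos: [0.4883, -0.0545, 0.0808]
tool_rot: [-179.5, -0.0, -14.7]
contact_force: [-2.5, 17.6, 18.4]
width: -0.0004
finger_force: 9.5
```

Call:
move_arm --deltas '[{"xyz": [0, 2, 0], "turn": 0}, {"xyz": [0, 2, 0], "turn": 0}, {"xyz": [0, 1, 0], "turn": 0}, {"xyz": [0, 0, 0], "turn": 0}, {"xyz": [0, 0, 0], "turn": 0}]'

```text
clock: 10.6
tool_pos: [0.4887, -0.0583, 0.082]
tool_rot: [-179.4, -0.2, -14.6]
contact_force: [-1.1, 21.8, 18.1]
width: 0.0002
finger_force: 12.8
```

Run:
```python
from bench import robot, snapshot
import cv2,numpy as np
s=snapshot("wrist")["frame"];t=snapshot("side")["frame"]
a=cv2.resize(s[130:330,240:540,::-1],(800,533))[:330]
b=cv2.resize(t[200:300,220:460,::-1],(640,267));b=np.pad(b,((0,0),(0,160),(0,0)))
cv2.imwrite("pics/w4.png",np.vstack([a,b]))
```

```text
(no output)
```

View pics/w4.png

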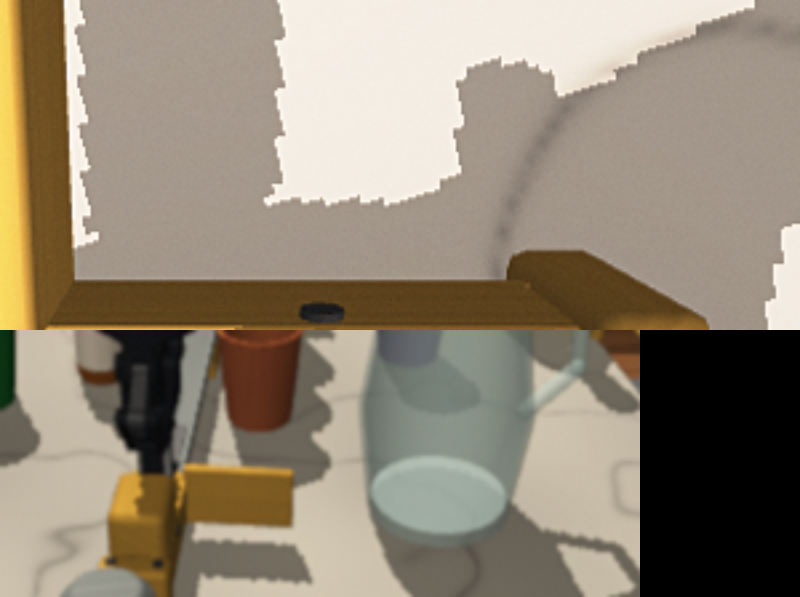

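The carriage is now hard against the end block: in the wrist view the block meets it at about (510,265), and the side view agrees. I'll lift straight up.

Call:
move_arm --deltas '[{"xyz": [0, 0, -3], "turn": 0}, {"xyz": [0, 0, -3], "turn": 0}, {"xyz": [0, -1, -5], "turn": 0}, {"xyz": [0, -2, -5], "turn": 0}, {"xyz": [0, -3, -10], "turn": 0}]'

```text
clock: 11.2
tool_pos: [0.486, -0.0561, 0.103]
tool_rot: [180.0, 0.2, -14.5]
contact_force: [-0.3, -0.7, -0.5]
width: 0.0002
finger_force: 0.0
```

Call:
move_arm --deltas '[{"xyz": [0, 0, -30], "turn": 0}, {"xyz": [0, 0, -40], "turn": 0}, {"xyz": [0, 0, -40], "turn": 0}, {"xyz": [0, 0, -40], "turn": 0}, {"xyz": [0, 0, 0], "turn": 0}]'

```text
clock: 11.7
tool_pos: [0.4904, -0.0577, 0.2626]
tool_rot: [180.0, -0.8, -14.5]
contact_force: [0.6, 0.8, 0.6]
width: -0.0002
finger_force: 0.0
```

Run:
```python
from bench import robot, snapshot
import cv2,numpy as np
st=robot.state();print(st["tool_pos"],st["contact_force"])
s=snapshot("wrist")["frame"];t=snapshot("side")["frame"]
a=cv2.resize(s[150:260,230:450,::-1],(640,320))
b=cv2.resize(t[180:290,220:460,::-1],(610,280));b=np.pad(b,((0,0),(0,30),(0,0)))
cv2.imwrite("pics/w5.png",np.vstack([a,b]))
```

```text
[ 0.49043064 -0.05765272  0.26264234] [0.56068472 0.7764249  0.57683252]
```

View pics/w5.png

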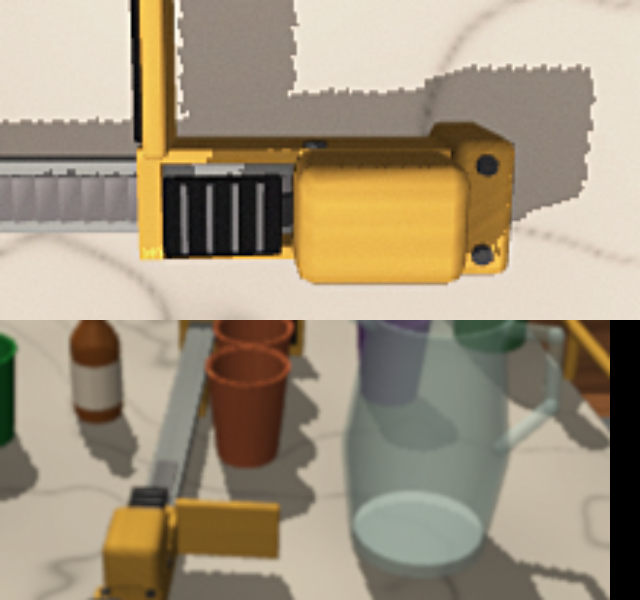

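The housing is flush against the end block (wrist crop, about (465,215)), the paddle is up again at (222,215), and the cups are standing as before. I'm handing the job in.

```bash
python3 -c "
from bench import robot
print(robot.job_done())"
```

```text
the job is handed in; nothing more can be done
None
```

The jaw is fully back against the end block, the paddle has sprung up, the cups look undisturbed and the hand is clear; I handed the job in at about 12 s, with no verdict returned.

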